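Proof-pull a glued coat peg

ROBOT

A 6-joint arm with a two-finger parallel gripper is mounted at the origin on the work surface. World frame = base frame: x ahead of the robot, y to its left, z up, the work surface at z = 0. Lengths are in m, angles in rad, forces in N, time in s.
With the tool pointing down it reaches from about 0.375 to 0.9 m from the base axis. Payload 3.1 kg.
Tool frame: the origin (TCP) lies midway between the tips of the shut fingers; the grasp point (between the pads) lies 19 mm behind it; z points along the fingers, x is the direction in which the jaws open and shut, and the axes are right-handed (so a half turn about z gives the same grasp; the last joint's range is limited). The gripper opens to 87 mm and grips with 3 to 60 N. Pads are 19 mm wide; open, the fingers measure 117 mm over their backs; the gripper's body (75 mm by 190 mm) begins 51 mm behind the grasp point.
Start: joints at [-1.431, 0.527, 1.433, -0, 1.181, -0.178], TCP at [0.195, -0.594, 0.223] pointing down, gripper open.
Joint ranges: [-3.08, 3.08], [-0.75, 2.2], [0.22, 2.44], [-1.43, 4.57], [0, 2.65], [-2.85, 2.85]. Speed limits (rad/s): [2.79, 2.79, 3.14, 3.14, 3.14, 3.14].

INTERFACE

Orientations are given as a unit quaternion [x, y, z, w].
In Python, from rig import * gives the robot as it stands.
- The arm moves only by the tool drive_tool, never from a script. Its argument "plan" is a list of rows, each an object with "offset": the shift along the tool's x, y, z in cm, a list of three; "delta_rot": the turn, a rotation vector about the tool's x, y, z in degrees, a list of three; "jaw": the finger opening in cm, from 0 to 8.7. In form: [{"offset": [dx, dy, dz], "delta_rot": [wx, wy, wz], "jaw": jaw}, ...]. A call has exactly 8 rows; each row is the pose to reach, as a shift and turn from the pose commanded when the call began, along the tool's axes at that moment; what a row does not reach only later rows make up. A row lasts 1/12 s, in which the tool goes at most 41.7 mm and 7.16 degrees, less where a joint would pass 70% of its speed; a pose out of reach is approached as far as the arm can. A call with a gripper value outside its range is refused whole. The fingers move at their own pace and stop on an object; "squeeze" is the grip in N (left out, the last holds). Time passes only in rows, so rows that repeat a pose let the fingers close, or fill a call up. It gives the time, the measured TCP pose, the force and the opening at its end, in the units of the state.
- get_obs(): the state, without advancing time (a new reading comes with each control period).
- camera(name): name is "scene" or "top"; returns the picture (480x640x3 uint8, red, green, blue); there is no depth.
- calibration(name): a dict with "K" (3x3 intrinsics, pixels), "pose" (4x4, takes a point from camera to world coordinates). Camera axes: x right, y down, z forward; pixel columns grow to the right and rows downward; lengths in m; the calibration is good to about 2 mm. A picture is of the moment at which its call begins. calibration takes no time and is no camera call.
- hand_in(): hands the job in, once; it reports no verdict.
The state is a dict: "time": time; "q": joint angles; "joint_velocities": joint speeds; "joint_torque": joint torques, N m; "position": TCP position; "tool_rot": TCP orientation; "ft_force": force on the tool from outside, world axes, zero at the start; "moment": the same for the moment, N m; "grip_width": finger opening in m.
Only numpy, scipy, OpenCV 4.12 (cv2) and the standard library are available. Lean on these libraries where they do the work, as an engineer would, in place of code of your own. Each camera call takes 0.05 s, during which the arm holds its last target.

TASK

Pick up the blue coat-peg tile by its peg, slide it into the pull tester under the yellow hold-down until it is fully home against the back stop, and pull the peg straight up so that the tile bears on the hold-down with a steady 15 N for two seconds; over 24 N spoils the glue. Then ease it down, slide it out and set the proven tile gently, not dropped, wholly on the plywood ware board. Leave the other two tiles and the blue bowl where they are.

Things in the scene. Friction and masses are not known exactly. Their poses are not given: they have to be found in the camera images.
- blue_tile_peg (a point): Centre of the square white peg glued in the middle of the blue tile. Peg 22 x 22 mm, flat-sided, 55 mm tall above the tile's top plus a 4 mm cap; sides parallel to the tile's edges. The point is 37.5 mm above the tile's underside, 27.5 mm above its top; z up the peg, x and y along the tile's edges (the same after any quarter turn).
- blue_tile: The blue tile that carries that peg, 100 x 100 x 10 mm, 0.16 to 0.26 kg with the peg; origin at the centre of its underside, axes as the peg's. Starts flat on the table, in one of three places beside two like tiles, one terracotta-red and one white.
- home (a point): Home place in the pull tester: the point on top of the blue bed (20 mm above the table) under the middle of a tile that is fully home. x points the way the tile slides in (away from the robot), y left, z up. The bed runs from x = -175 to +85 mm and is 180 mm wide. The brass back stop (50 mm wide, 12 mm high) has its face at x = +50 mm.
- columns: The tester's four spring columns with the yellow sprung hold-down they carry; origin on the table under home, axes as home. Two plates 8 mm thick, 80 mm apart, reach 10 mm over the left and right edges of a tile at home, from x = -45 to +55 mm, joined behind by a bar (+55 to +73 mm); the peg stands in the open middle. Column tops 90 mm above the table, 77 mm left and right of home.
- entry (a point): Point on top of the bed, 115 mm before home (axes alike): the open front, where a tile can be set down. Steel guides 10 mm high narrow from 140 mm apart (104 mm before home) to 106 mm (55 mm before home, and on to the stop). The hold-down's underside is 12 to 26 mm above the bed, not measured: feel for it. It begins to rise at 3 N, then gives 0.12 mm per N, by up to 12 mm.
- board_top (a point): Centre of the top of the plywood ware board for proven pieces: 200 x 200 mm, its top 24 mm above the table, z up, x and y along its edges. Fixed and empty.
- clay_tile: Terracotta-red coat-peg tile of the same size, to be left alone; origin at the centre of its underside.
- white_tile: White coat-peg tile of the same size, to be left alone; origin at the centre of its underside.
- blue_bowl: Light blue bowl, 110 mm wide, 50 mm tall, beside the ware board, to be left alone; origin under its centre.
Mind the look-alikes: they are no part of the job. Leave any green or purple look-alike of the blue_tile alone.

How it is judged:
On the way, in this order (a step that is already met when the one before it is completed fails the run):
1. the blue tile is in the tester, fully home (within 6 mm along, 8 mm across) and level on the bed under the hold-down (x of blue_tile_peg in the frame of home between -0.006 and 0.006 m and y of blue_tile_peg in the frame of home between -0.008 and 0.008 m and angle between blue_tile_peg's own z axis and vertical below 0.07 rad and z of blue_tile_peg in the frame of home between 0.03 and 0.0445 m), for 0.1 s.
2. gripped by the fingers and at home, the tile is pulled up against the hold-down with 11 to 19 N, kept for 1.5 s (x of blue_tile_peg in the frame of home between -0.006 and 0.006 m and y of blue_tile_peg in the frame of home between -0.008 and 0.008 m and angle between blue_tile_peg's own z axis and vertical below 0.07 rad and contact force between blue_tile and columns between 11 and 19 N and contact force between the fingers and blue_tile above 1 N), for 1.5 s.
At the end, for the whole second after the job is handed in: The blue tile lies flat on the plywood ware board, its middle within 55 mm of the board's middle along each edge (so that it is wholly on it), upright, at rest and released (x of blue_tile_peg in the frame of board_top between -0.055 and 0.055 m and y of blue_tile_peg in the frame of board_top between -0.055 and 0.055 m and z of blue_tile_peg in the frame of board_top between 0.034 and 0.041 m and angle between blue_tile_peg's own z axis and vertical below 0.05 rad and linear speed of blue_tile below 0.01 m/s and contact force between the fingers and blue_tile below 0.1 N); the robot touches nothing.
It fails at once if the tile is pulled or knocked against the hold-down or its columns with more than 24 N (contact force between blue_tile and columns above 24 N).
It fails at once if the tile is let go of more than about 15 mm above the ware board (contact force between the fingers and blue_tile below 0.01 N and height (world z) of blue_tile_peg above 0.0765 m).
It fails at once if another tile or the blue bowl is moved by more than 20 mm (distance of any of clay_tile, white_tile, blue_bowl from where it was at the start of the episode above 0.02 m).
It also fails if it takes over 72 s, if anything falls off the work surface, if the arm or the gripper's body presses on something with over 40 N, if the wrist force passes 120 N, or if a joint passes its speed limit or range.

## Working session

There is one attempt and no reset: what is moved stays moved. The work goes in short steps, Python scripts to look and compute and a tool call to move; the robot and the scene stay as the last step left them, time stands still between calls to the robot, and variables do not carry over. Pictures are saved under pics/ and viewed, and the job is handed in when it is done.

Besides the shell and the picture viewer there is one more tool, called after "Request:" as name([rows], argument=value, ...), one row to a line, values as JSON. drive_tool: Moves the arm, as the interface text tells. Its arguments: {"type":"object","properties":{"plan":{"type":"array","items":{"type":"object","properties":{"offset":{"type":"array","items":{"type":"number"}},"delta_rot":{"type":"array","items":{"type":"number"}},"jaw":{"type":"number"}}}},"squeeze":{"type":"number"}},"required":["plan"]}

```bash
ls; mkdir -p pics
python3 - <<'E'
from rig import *
import cv2
for n in ("scene","top"):
    im=camera(n); cv2.imwrite(f"pics/{n}0.png",im[:,:,::-1]); c=calibration(n); print(n,c["K"],c["pose"])
print(get_obs())
E
```

```text
pics
scene [[499.07094812   0.         321.52676024]
 [  0.         499.07094812 242.98696865]
 [  0.           0.           1.        ]] [[ 0.39907908  0.72520725 -0.56107961  1.34954875]
 [ 0.91681942 -0.32451081  0.23266905 -0.42375958]
 [-0.01334312 -0.60726203 -0.79438957  1.26410556]
 [ 0.          0.          0.          1.        ]]
top [[557.4988587    0.         309.33804205]
 [  0.         557.4988587  245.74914642]
 [  0.           0.           1.        ]] [[ 0.01921936 -0.99434293  0.1044641   0.28632461]
 [-0.99980013 -0.01853851  0.00748466 -0.08321673]
 [-0.00550571 -0.10458707 -0.99450049  1.74665312]
 [ 0.          0.          0.          1.        ]]
{'time': 0.1, 'q': array([-1.43148441e+00,  5.28363632e-01,  1.43375539e+00,  2.46438931e-05,
        1.18140993e+00, -1.78480177e-01]), 'joint_velocities': array([-0.00091055, -0.00267709, -0.00222347,  0.0003323 , -0.00080297,
       -0.00029755]), 'joint_torque': array([-4.35591874e-04, -4.40986669e+01, -1.77150428e+01,  6.35657413e-02,
        5.33983216e-02, -3.69135353e-05]), 'position': array([ 0.19524844, -0.59303502,  0.22168135]), 'tool_rot': array([ 8.10080191e-01, -5.86318298e-01, -6.62833625e-04, -7.05757807e-04]), 'ft_force': array([ 0.51876361,  0.66523722, -0.59891819]), 'moment': array([0.02281016, 0.02120282, 0.00589757]), 'grip_width': 0.08717144505421089}
```

View pics/scene0.png

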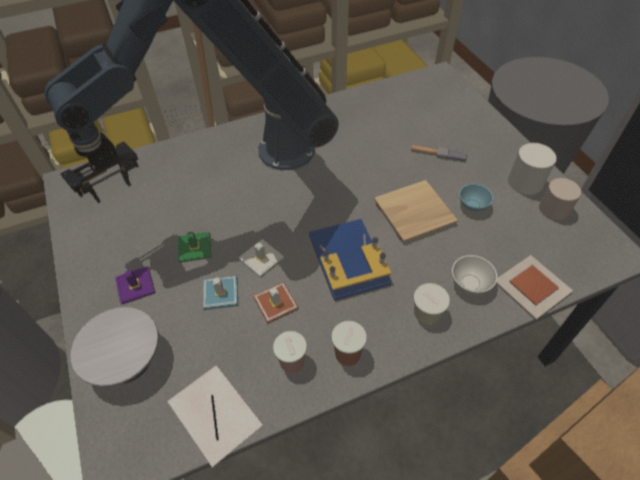

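View pics/top0.png

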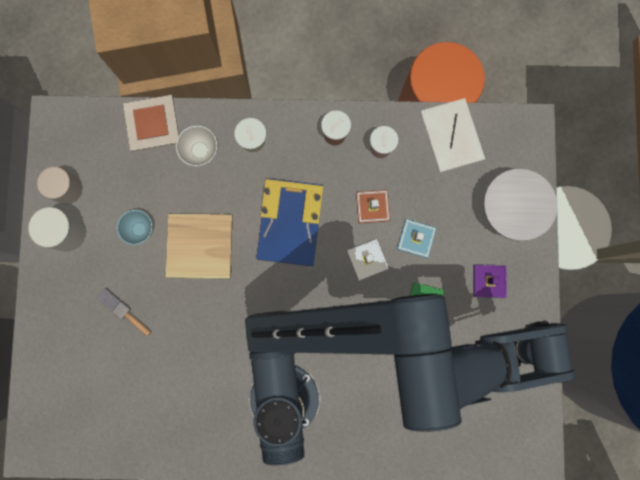

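The overview shows the blue tile at top-view pixel (417,238). The tester is at about (290,222), with its open front facing the robot, and the ware board is at (199,246). I'll crop in to measure them.

Run:
```python
import cv2, numpy as np
t=cv2.imread("pics/top0.png"); s=cv2.imread("pics/scene0.png")
a=cv2.resize(t[165:285,340:460],(480,480),interpolation=cv2.INTER_CUBIC)
b=cv2.resize(s[235:325,190:310],(300,225)); 
cv2.imwrite("pics/c1.png",a)
cv2.imwrite("pics/c2.png",cv2.resize(t[170:275,240:340],(570,600),interpolation=cv2.INTER_CUBIC))
cv2.imwrite("pics/c3.png",cv2.resize(s[210:310,190:400],(800,380),interpolation=cv2.INTER_CUBIC))
```

```text
(no output)
```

View pics/c1.png

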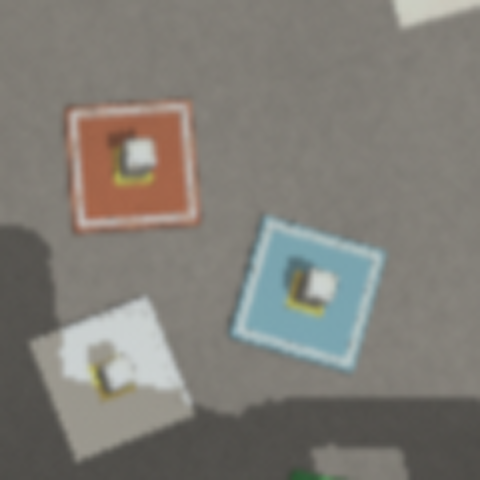

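View pics/c2.png

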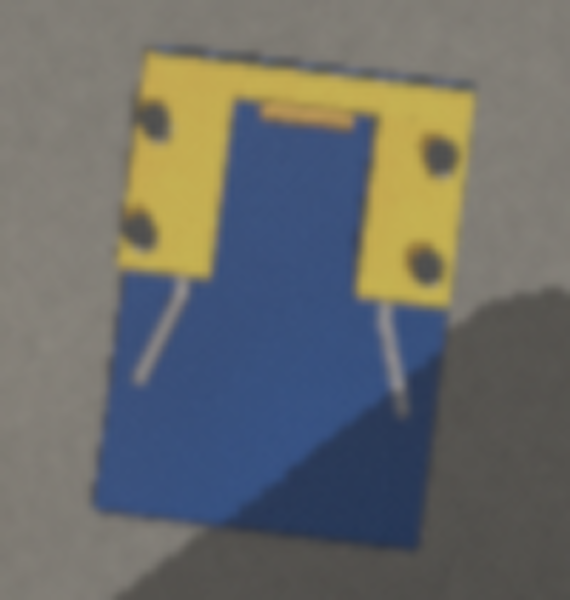

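View pics/c3.png

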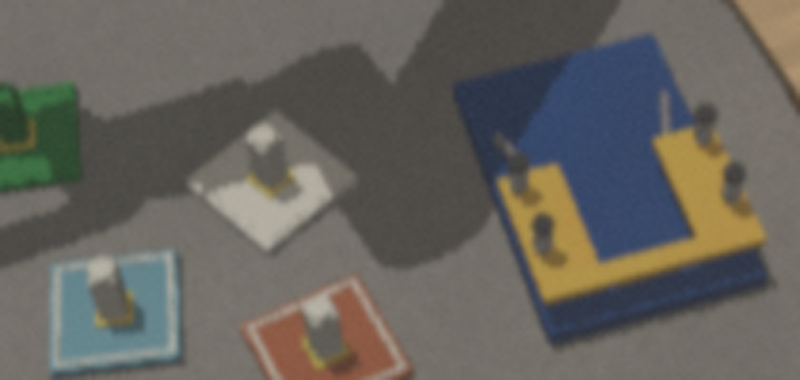

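```bash
cat > h.py <<'E'
import cv2, numpy as np
from rig import *
def cast(n,px,z):
    c=calibration(n);K=np.array(c["K"]);P=np.array(c["pose"]);px=np.atleast_2d(px).astype(float)
    d=np.c_[px,np.ones(len(px))]@np.linalg.inv(K).T@P[:3,:3].T;o=P[:3,3]
    return (o+d*((z-o[2])/d[:,2])[:,None])[:,:2]
def proj(n,p):
    c=calibration(n);K=np.array(c["K"]);P=np.array(c["pose"])
    q=(np.atleast_2d(p)-P[:3,3])@P[:3,:3]@K.T
    return q[:,:2]/q[:,2:]
def hsv(im): return cv2.cvtColor(im,cv2.COLOR_BGR2HSV)
def big(m):
    cs,_=cv2.findContours(m,cv2.RETR_EXTERNAL,cv2.CHAIN_APPROX_NONE);return max(cs,key=cv2.contourArea)[:,0,:]
def wrect(n,m,z):
    w=cast(n,big(m),z);r=cv2.minAreaRect((w*1000).astype(np.float32));return r
E
python3 - <<'E'
from h import *
for n in ("top","scene"):
    im=cv2.imread(f"pics/{n}0.png");H=hsv(im)
    # blue tile
    if n=="top": roi=(slice(210,265),slice(390,445)); px=(417,245)
    else: roi=(slice(270,312),slice(195,245))
    m=np.zeros(H.shape[:2],np.uint8); m[roi]=cv2.inRange(H[roi],(85,50,90),(110,255,255))
    k=cv2.convexHull(big(m)).reshape(-1,2)
    print(n,"tile",cv2.minAreaRect((cast(n,k,.01)*1000).astype(np.float32)))
    # board
    m=cv2.inRange(H,(10,40,120),(25,140,255))
    r=(slice(205,285),slice(155,240)) if n=="top" else (slice(175,245),slice(370,462))
    mm=np.zeros_like(m);mm[r]=m[r]
    print(n,"board",wrect(n,mm,.024))
    # bed
    m=cv2.inRange(H,(105,90,40),(125,255,255))
    r=(slice(165,275),slice(240,335)) if n=="top" else (slice(215,300),slice(300,400))
    mm=np.zeros_like(m);mm[r]=m[r]
    print(n,"bed",wrect(n,mm,.02))
    m=cv2.inRange(H,(20,120,100),(32,255,255));mm=np.zeros_like(m);mm[r]=m[r]
    c=big(mm);print(n,"yellow",cv2.minAreaRect(c.astype(np.float32)))
    for z in (.044,.05): print(wrect(n,mm,z))
E
```

```text
top tile ((499.6412658691406, -405.9470520019531), (80.98875427246094, 80.93598175048828), 74.34349060058594)
top board ((462.2227783203125, 274.31903076171875), (203.38467407226562, 206.5296173095703), 1.0492479801177979)
top bed ((529.6863403320312, -5.830879211425781), (176.31370544433594, 229.9452362060547), 83.91658020019531)
top yellow ((291.5077209472656, 200.93849182128906), (57.8001823425293, 37.21041488647461), 7.125016689300537)
((604.132080078125, -12.430274963378906), (179.25222778320312, 116.89161682128906), 84.03279876708984)
((603.0120849609375, -12.679710388183594), (178.62057495117188, 116.47970581054688), 84.03280639648438)
scene tile ((503.9857177734375, -402.798095703125), (79.28146362304688, 77.25444793701172), 74.0771484375)
scene board ((465.6910095214844, 278.4507141113281), (204.9879913330078, 204.3092803955078), 0.3926970958709717)
scene bed ((523.1349487304688, -1.7476119995117188), (174.89871215820312, 200.93870544433594), 84.95344543457031)
scene yellow ((355.61541748046875, 265.423095703125), (33.59131622314453, 62.88505554199219), 74.74488067626953)
((604.4437866210938, -8.557838439941406), (179.4834747314453, 118.88980102539062), 84.03392028808594)
((608.10791015625, -10.599647521972656), (178.60084533691406, 118.30513763427734), 84.03392028808594)
```

Run:
```python
from h import *
# peg caps / bright white
s=cv2.imread("pics/scene0.png")
cv2.imwrite("pics/c4.png",cv2.resize(s[265:315,190:250],(720,600),interpolation=cv2.INTER_CUBIC))
cv2.imwrite("pics/c5.png",cv2.resize(s[215:305,300:400],(660,594),interpolation=cv2.INTER_CUBIC))
```

```text
(no output)
```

View pics/c4.png

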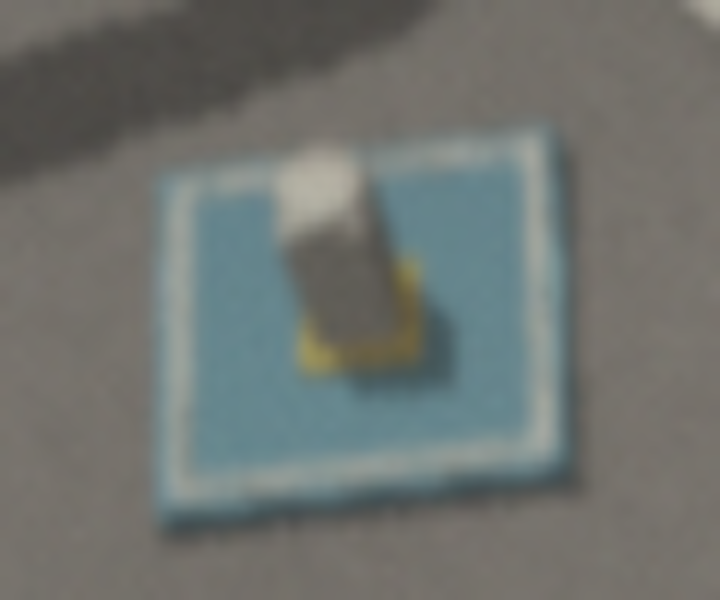

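View pics/c5.png

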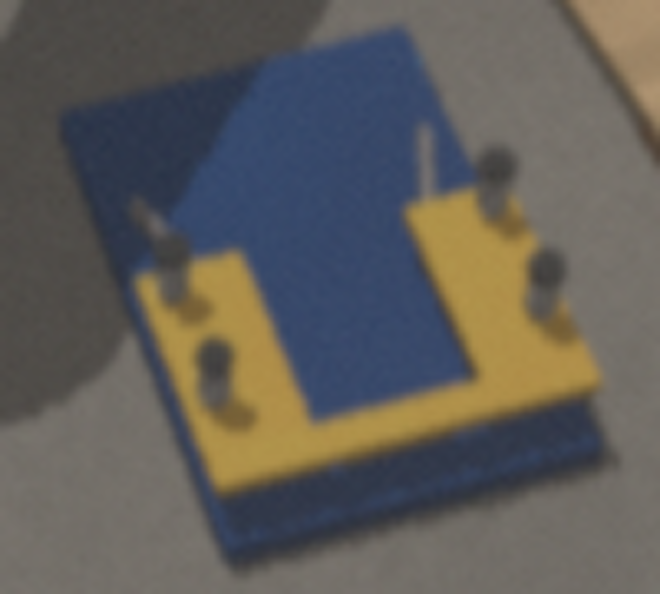

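```bash
cat >> h.py <<'E'
from scipy.spatial.transform import Rotation as R
import json
def getcmd(): 
    d=json.load(open("cmd.json")); return np.array(d["p"]),R.from_quat(d["q"])
def setcmd(p,q): json.dump({"p":list(map(float,p)),"q":list(map(float,q))},open("cmd.json","w"))
def done(off,rot):
    p,r=getcmd(); setcmd(p+r.apply(np.array(off)/100),(r*R.from_rotvec(np.deg2rad(rot))).as_quat())
def down(yawdeg):
    c,s=np.cos(np.deg2rad(yawdeg)),np.sin(np.deg2rad(yawdeg))
    return R.from_matrix(np.array([[c,s,0],[s,-c,0],[0,0,-1]]))
def plan(p,yaw):
    p0,r0=getcmd(); print("off cm",np.round(r0.inv().apply(np.array(p)-p0)*100,2),"rot",np.round(np.rad2deg((r0.inv()*down(yaw)).as_rotvec()),2))
def st():
    o=get_obs();r=R.from_quat(o["tool_rot"]);x=r.as_matrix()[:,0]
    p,rc=getcmd();xc=rc.as_matrix()[:,0]
    print("t",round(o["time"],2),"pos",np.round(o["position"]*1000,1),"cmd",np.round(p*1000,1),"yaw",np.round(np.rad2deg(np.arctan2(x[1],x[0])),2),np.round(np.rad2deg(np.arctan2(xc[1],xc[0])),2),"F",np.round(o["ft_force"],2),"M",np.round(o["moment"],2),"w",round(o["grip_width"]*1000,1),"q6",round(o["q"][5],2))
E
python3 - <<'E'
from h import *
o=get_obs(); setcmd([.195,-.594,.223],down(-71.8).as_quat()); 
px=np.array([[93,512],[418,548]])/[5.7,600/105]+[240,170]
w=cast("top",px,.02)*1000;print("bed front top",w,w.mean(0)+[2,1.8])
px=np.array([[62,110],[405,28]])/6.6+[300,215]
w=cast("scene",px,.02)*1000;print("bed front scene",w,w.mean(0)-[2,1.8])
print("expect",417.7,9)
# cap of blue peg in both
px=np.array([[321,285]])/4+[340,165]; print("cap top",cast("top",px,.069)*1000)
px=np.array([[322,175]])/12+[190,265]; print("cap scene",cast("scene",px,.069)*1000)
plan([.502,-.404,.16],-15.8)
E
```

```text
bed front top [[421.34875149  93.70192991]
 [405.07816789 -83.82284045]] [415.21345969   6.73954473]
bed front scene [[413.25981542 -76.59021903]
 [434.63730339  97.6847927 ]] [421.9485594    8.74728683]
expect 417.7 9
cap top [[ 497.72517641 -405.82087576]]
cap scene [[ 503.92125168 -400.11004165]]
off cm [ -8.46 -35.1    6.3 ] rot [  0.   0. -56.]
```

Request:
drive_tool([
  {"offset":[-0.5,-2,0.3],"delta_rot":[0,0,-4],"jaw":5},
  {"offset":[-1.5,-6,1],"delta_rot":[0,0,-11],"jaw":5},
  {"offset":[-2.5,-10,1.6],"delta_rot":[0,0,-18],"jaw":5},
  {"offset":[-3.5,-14,2.2],"delta_rot":[0,0,-25],"jaw":5},
  {"offset":[-4.5,-18,2.8],"delta_rot":[0,0,-32],"jaw":5},
  {"offset":[-5.5,-22,3.4],"delta_rot":[0,0,-39],"jaw":5},
  {"offset":[-6.5,-26,4.2],"delta_rot":[0,0,-46],"jaw":5},
  {"offset":[-7.2,-29.5,5],"delta_rot":[0,0,-52],"jaw":5},
], squeeze=10)

```text
time: 0.77
position: [0.4547, -0.4309, 0.1719]
tool_rot: [0.986, -0.169, -0.0, -0.001]
ft_force: [-0.5, -0.8, 0.1]
grip_width: 0.0507
```

Run:
```python
from h import *
done([-7.2,-29.5,5],[0,0,-52]); st()
plan([.502,-.404,.13],-15.8)
```

```text
t 0.77 pos [ 454.7 -430.9  171.9] cmd [ 452.8 -433.5  173. ] yaw -19.42 -19.8 F [-0.54 -0.81  0.09] M [-0.01 -0.09  0.02] w 50.7 q6 -0.6
off cm [ 3.64 -4.44  4.3 ] rot [ 0.  0. -4.]
```

Request:
drive_tool([
  {"offset":[0.9,-1.1,1],"delta_rot":[0,0,-1],"jaw":5},
  {"offset":[1.8,-2.2,2],"delta_rot":[0,0,-2],"jaw":5},
  {"offset":[2.7,-3.3,3],"delta_rot":[0,0,-3],"jaw":5},
  {"offset":[3.6,-4.4,4.3],"delta_rot":[0,0,-4],"jaw":5},
  {"offset":[3.6,-4.4,4.3],"delta_rot":[0,0,-4],"jaw":5},
  {"offset":[3.6,-4.4,4.3],"delta_rot":[0,0,-4],"jaw":5},
  {"offset":[3.6,-4.4,4.3],"delta_rot":[0,0,-4],"jaw":5},
  {"offset":[3.6,-4.4,4.3],"delta_rot":[0,0,-4],"jaw":5},
])

```text
time: 1.43
position: [0.5012, -0.4051, 0.1301]
tool_rot: [0.99, -0.138, 0.0, 0.0]
ft_force: [1.4, -0.3, 0.7]
grip_width: 0.0504
```

Run:
```python
from h import *
done([3.6,-4.4,4.3],[0,0,-4]); st()
for n in ("top","scene"):
    im=camera(n)[:,:,::-1]; cv2.imwrite(f"pics/{n}1.png",im)
    r=(slice(190,290),slice(360,480)) if n=="top" else (slice(230,330),slice(160,280))
    cv2.imwrite(f"pics/{n}1c.png",cv2.resize(im[r],(720,600),interpolation=cv2.INTER_CUBIC))
    print(n,"tcp px",proj(n,[get_obs()["position"]]), "crop",(proj(n,[get_obs()["position"]])-[r[1].start,r[0].start])*6)
```

```text
t 1.43 pos [ 501.2 -405.1  130.1] cmd [ 501.5 -404.3  130. ] yaw -15.89 -15.8 F [ 1.35 -0.31  0.66] M [-0.05 -0.08  0.02] w 50.4 q6 -0.58
top tcp px [[424.05406035 232.4862151 ]] crop [[384.32436208 254.91729063]]
scene tcp px [[210.87398057 267.30667922]] crop [[305.24388343 223.84007533]]
```

View pics/scene1c.png

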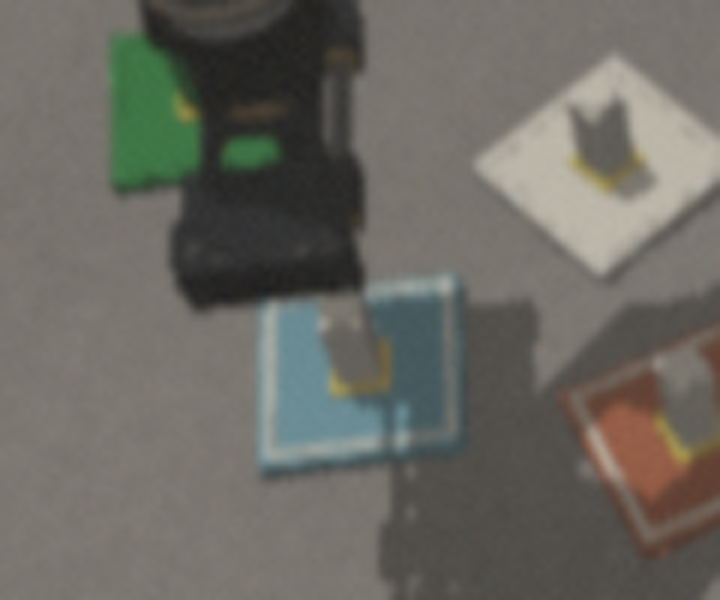

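View pics/top1c.png

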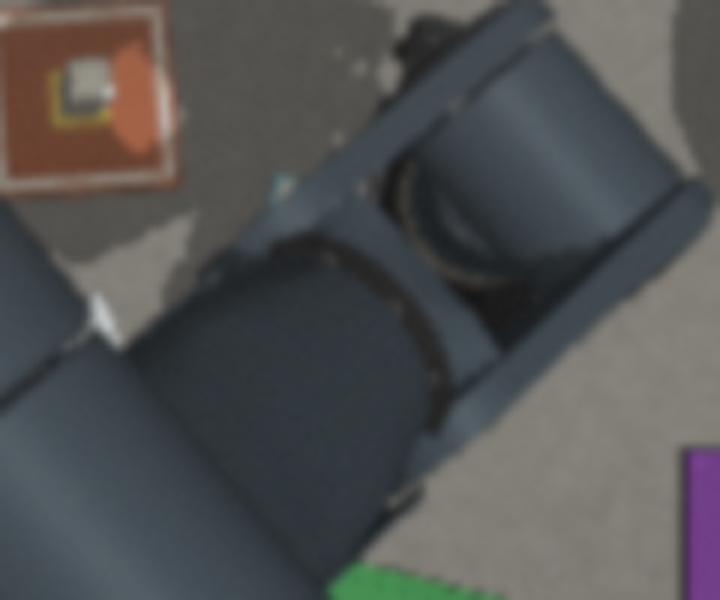

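Request:
drive_tool([
  {"offset":[0,0,1],"delta_rot":[0,0,0],"jaw":5},
  {"offset":[0,0,2.7],"delta_rot":[0,0,0],"jaw":5},
  {"offset":[0,0,4.4],"delta_rot":[0,0,0],"jaw":5},
  {"offset":[0,0,6.1],"delta_rot":[0,0,0],"jaw":5},
  {"offset":[0,0,7.8],"delta_rot":[0,0,0],"jaw":5},
  {"offset":[0,0,9.5],"delta_rot":[0,0,0],"jaw":5},
  {"offset":[0,0,10.6],"delta_rot":[0,0,0],"jaw":5},
  {"offset":[0,0,10.9],"delta_rot":[0,0,0],"jaw":5},
])

```text
time: 2.2
position: [0.5005, -0.4029, 0.0181]
tool_rot: [0.99, -0.138, -0.002, -0.001]
ft_force: [-0.7, 0.2, -0.5]
grip_width: 0.0504
```

Run:
```python
from h import *
done([0,0,10.9],[0,0,0]); st()
im=camera("scene")[:,:,::-1]
st()
r=(slice(230,330),slice(160,280))
cv2.imwrite(f"pics/s2c.png",cv2.resize(im[r],(720,600),interpolation=cv2.INTER_CUBIC))
```

```text
t 2.2 pos [ 500.5 -402.9   18.1] cmd [ 501.5 -404.3   21. ] yaw -15.82 -15.8 F [-0.72  0.2  -0.45] M [-0.02 -0.06 -0.03] w 50.4 q6 -0.58
t 2.25 pos [ 500.8 -403.2   18.7] cmd [ 501.5 -404.3   21. ] yaw -15.82 -15.8 F [-0.31  0.15 -0.07] M [-0.04 -0.01  0.01] w 49.9 q6 -0.58
```

View pics/s2c.png

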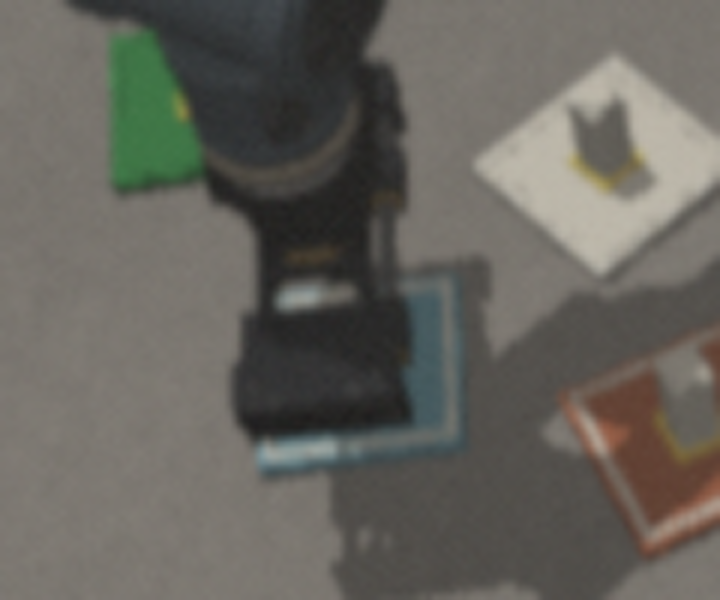

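Request:
drive_tool([
  {"offset":[0,0,0],"delta_rot":[0,0,0],"jaw":3},
  {"offset":[0,0,0],"delta_rot":[0,0,0],"jaw":2.5},
  {"offset":[0,0,0],"delta_rot":[0,0,0],"jaw":2},
  {"offset":[0,0,0],"delta_rot":[0,0,0],"jaw":1.5},
  {"offset":[0,0,0],"delta_rot":[0,0,0],"jaw":1},
  {"offset":[0,0,0],"delta_rot":[0,0,0],"jaw":1},
  {"offset":[0,0,0],"delta_rot":[0,0,0],"jaw":1},
  {"offset":[0,0,0],"delta_rot":[0,0,0],"jaw":1},
], squeeze=20)

```text
time: 2.92
position: [0.5019, -0.4041, 0.0213]
tool_rot: [0.991, -0.137, 0.0, 0.0]
ft_force: [-1.0, 0.4, 5.7]
grip_width: 0.0219
```

Request:
drive_tool([
  {"offset":[0,0,0],"delta_rot":[0,0,0],"jaw":1},
  {"offset":[0,0,0],"delta_rot":[0,0,0],"jaw":1},
  {"offset":[0,0,0],"delta_rot":[0,0,0],"jaw":1},
  {"offset":[0,0,0],"delta_rot":[0,0,0],"jaw":1},
  {"offset":[0,0,0],"delta_rot":[0,0,0],"jaw":1},
  {"offset":[0,0,0],"delta_rot":[0,0,0],"jaw":1},
  {"offset":[0,0,0],"delta_rot":[0,0,0],"jaw":1},
  {"offset":[0,0,0],"delta_rot":[0,0,0],"jaw":1},
], squeeze=50)

```text
time: 3.58
position: [0.502, -0.4041, 0.0213]
tool_rot: [0.991, -0.137, 0.0, 0.0]
ft_force: [-0.8, 0.2, 5.5]
grip_width: 0.0214
```

Run:
```python
from h import *
st()
```

```text
t 3.58 pos [ 502.  -404.1   21.3] cmd [ 501.5 -404.3   21. ] yaw -15.79 -15.8 F [-0.84  0.18  5.52] M [ 0.07  0.19 -0.04] w 21.4 q6 -0.58
```

Request:
drive_tool([
  {"offset":[0,0,-0.3],"delta_rot":[0,0,0],"jaw":1},
  {"offset":[0,0,-1.5],"delta_rot":[0,0,0],"jaw":1},
  {"offset":[0,0,-3],"delta_rot":[0,0,0],"jaw":1},
  {"offset":[0,0,-5],"delta_rot":[0,0,0],"jaw":1},
  {"offset":[0,0,-7],"delta_rot":[0,0,0],"jaw":1},
  {"offset":[0,0,-9],"delta_rot":[0,0,0],"jaw":1},
  {"offset":[0,0,-10.5],"delta_rot":[0,0,0],"jaw":1},
  {"offset":[0,0,-11],"delta_rot":[0,0,0],"jaw":1},
])

```text
time: 4.25
position: [0.5029, -0.4049, 0.1335]
tool_rot: [0.991, -0.137, 0.002, 0.001]
ft_force: [-0.4, -0.3, -2.0]
grip_width: 0.0216
```

Run:
```python
from h import *
done([0,0,-11],[0,0,0]); st()
plan([.460,0.0045,.131],-5.97)
```

```text
t 4.25 pos [ 502.9 -404.9  133.5] cmd [ 501.5 -404.3  131. ] yaw -15.79 -15.8 F [-0.4  -0.34 -1.98] M [ 0.01 -0.08  0.01] w 21.6 q6 -0.58
off cm [-15.13 -38.2   -0.  ] rot [ 0.    0.   -9.83]
```

Request:
drive_tool([
  {"offset":[-0.5,-1.5,0],"delta_rot":[0,0,-1],"jaw":1},
  {"offset":[-1.8,-4.5,0],"delta_rot":[0,0,-2],"jaw":1},
  {"offset":[-3.2,-8,0],"delta_rot":[0,0,-3],"jaw":1},
  {"offset":[-4.6,-11.5,0],"delta_rot":[0,0,-4],"jaw":1},
  {"offset":[-6,-15,0],"delta_rot":[0,0,-5],"jaw":1},
  {"offset":[-7.4,-18.5,0],"delta_rot":[0,0,-6],"jaw":1},
  {"offset":[-8.8,-22,0],"delta_rot":[0,0,-7],"jaw":1},
  {"offset":[-10,-25,0],"delta_rot":[0,0,-8],"jaw":1},
])

```text
time: 4.92
position: [0.4721, -0.1333, 0.1301]
tool_rot: [0.998, -0.068, -0.001, -0.001]
ft_force: [1.0, 0.4, -2.3]
grip_width: 0.0217
```

Run:
```python
from h import *
done([-10,-25,0],[0,0,-8]); st()
plan([.4675,0.0037,.1],-5.97)
```

```text
t 4.92 pos [ 472.1 -133.3  130.1] cmd [ 473.4 -136.5  131. ] yaw -7.74 -7.8 F [ 1.    0.45 -2.27] M [-0.04 -0.07 -0.02] w 21.7 q6 -0.37
off cm [ -2.48 -13.81   3.1 ] rot [ 0.    0.   -1.83]
```

Request:
drive_tool([
  {"offset":[-0.5,-2.5,0],"delta_rot":[0,0,-0.3],"jaw":1},
  {"offset":[-1,-5.5,0],"delta_rot":[0,0,-0.6],"jaw":1},
  {"offset":[-1.5,-8.5,0.5],"delta_rot":[0,0,-1],"jaw":1},
  {"offset":[-2,-11.5,1.2],"delta_rot":[0,0,-1.5],"jaw":1},
  {"offset":[-2.5,-13.2,2],"delta_rot":[0,0,-1.8],"jaw":1},
  {"offset":[-2.5,-13.8,3],"delta_rot":[0,0,-1.8],"jaw":1},
  {"offset":[-2.5,-13.8,3.1],"delta_rot":[0,0,-1.8],"jaw":1},
  {"offset":[-2.5,-13.8,3.1],"delta_rot":[0,0,-1.8],"jaw":1},
])

```text
time: 5.58
position: [0.4671, 0.0044, 0.099]
tool_rot: [0.999, -0.052, -0.001, -0.0]
ft_force: [0.6, -0.1, -1.9]
grip_width: 0.0217
```

Run:
```python
from h import *
done([-2.5,-13.8,3.1],[0,0,-1.8]); st()
for n in ("top","scene"):
    im=camera(n)[:,:,::-1]; cv2.imwrite(f"pics/{n}3.png",im)
    r=(slice(170,290),slice(230,350)) if n=="top" else (slice(200,300),slice(280,400))
    cv2.imwrite(f"pics/{n}3c.png",cv2.resize(im[r],None,fx=5,fy=5,interpolation=cv2.INTER_CUBIC))
st()
```

```text
t 5.58 pos [467.1   4.4  99. ] cmd [467.3   3.6 100. ] yaw -5.92 -6.0 F [ 0.6  -0.14 -1.93] M [-0.04 -0.13  0.01] w 21.7 q6 -0.13
t 5.68 pos [468.1   3.3  99.7] cmd [467.3   3.6 100. ] yaw -6.02 -6.0 F [ 0.11 -0.02 -1.95] M [-0.    0.01 -0.02] w 21.8 q6 -0.13
```

View pics/scene3c.png

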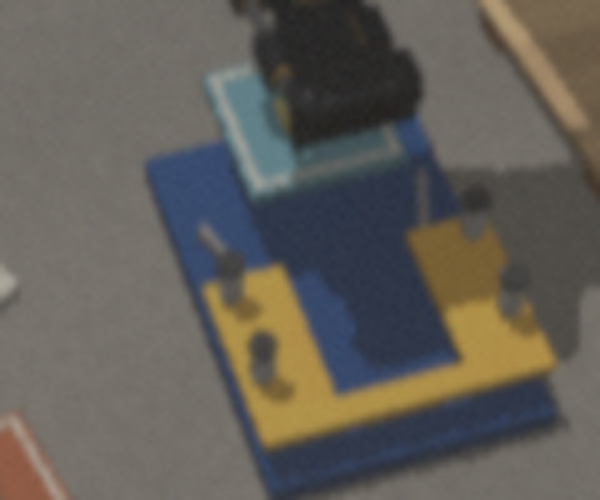

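View pics/top3c.png

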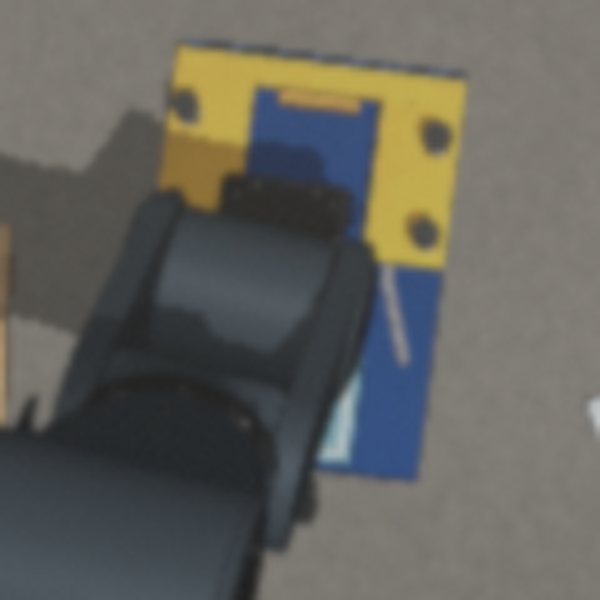

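Run:
```python
from h import *
y=np.deg2rad(-5.97);A=np.array([[np.cos(y),np.sin(y)],[-np.sin(y),np.cos(y)]])
home=np.array([.5918,-.0093])
px=np.array([[255,188],[405,152],[207,76]])/5+[280,200]
w=cast("scene",px,.089)-[.002,.0018]
print(w*1000,((w-home)@A.T)*1000, np.linalg.norm(w[0]-w[1]),np.linalg.norm(w[0]-w[2]))
print(((get_obs()["position"][:2]-home)@A.T)*1000)
# plate inner edges (scene + top), z=.046
px=np.array([[283,265],[335,390],[410,232],[460,358]])/5+[280,200]
print("plates scene",((cast("scene",px,.046)-[.002,.0018]-home)@A.T)*1000)
px=np.array([[257,88],[247,180],[380,100],[368,240]])/5+[230,170]
print("plates top",((cast("top",px,.046)+[.002,.0018]-home)@A.T)*1000)
px=np.array([[140,168],[425,120]])/5+[280,200]
```

```text
[[510.55513587 -47.45845251]
 [522.39174589  46.46517208]
 [418.12759333 -38.52529712]] [[ -76.83545821  -46.40159272]
 [ -74.83182607   48.24373495]
 [-169.69083616  -47.13006421]] 0.09466653364894209 0.09285823541813713
[-124.377595    -0.2894952]
plates scene [[-47.30895854 -38.21074415]
 [ 47.69286857 -38.22818133]
 [-46.88318032  43.41769823]
 [ 49.24231247  39.01096263]]
plates top [[ 51.39997529  36.36938995]
 [ -6.70855364  35.08783212]
 [ 53.20079803 -40.31635547]
 [-34.77010046 -43.82634498]]
```

Request:
drive_tool([
  {"offset":[0,0,0.5],"delta_rot":[0,0,0],"jaw":1},
  {"offset":[0,0,1.5],"delta_rot":[0,0,0],"jaw":1},
  {"offset":[0,0,2.5],"delta_rot":[0,0,0],"jaw":1},
  {"offset":[0,0,3.5],"delta_rot":[0,0,0],"jaw":1},
  {"offset":[0,0,4.3],"delta_rot":[0,0,0],"jaw":1},
  {"offset":[0,0,4.9],"delta_rot":[0,0,0],"jaw":1},
  {"offset":[0,0,5.2],"delta_rot":[0,0,0],"jaw":1},
  {"offset":[0,0,5.3],"delta_rot":[0,0,0],"jaw":1},
])

```text
time: 6.35
position: [0.4675, 0.0037, 0.0461]
tool_rot: [0.999, -0.053, -0.0, -0.0]
ft_force: [0.1, 0.4, -3.2]
grip_width: 0.0214
```

Request:
drive_tool([
  {"offset":[0,0,0.1],"delta_rot":[0,0,0],"jaw":1},
  {"offset":[0,0,0.2],"delta_rot":[0,0,0],"jaw":1},
  {"offset":[0,0,0.3],"delta_rot":[0,0,0],"jaw":1},
  {"offset":[0,0,0.4],"delta_rot":[0,0,0],"jaw":1},
  {"offset":[0,0,0.45],"delta_rot":[0,0,0],"jaw":1},
  {"offset":[0,0,0.5],"delta_rot":[0,0,0],"jaw":1},
  {"offset":[0,0,0.5],"delta_rot":[0,0,0],"jaw":1},
  {"offset":[0,0,0.5],"delta_rot":[0,0,0],"jaw":1},
])

```text
time: 7.02
position: [0.4676, 0.004, 0.0416]
tool_rot: [0.999, -0.052, 0.0, 0.0]
ft_force: [0.4, -0.6, -2.0]
grip_width: 0.0221
```

Run:
```python
from h import *
done([0,0,5.8],[0,0,0]); st()
```

```text
t 7.02 pos [467.6   4.   41.6] cmd [467.3   3.6  42. ] yaw -5.99 -6.0 F [ 0.36 -0.64 -2.03] M [-0.01 -0.09  0.01] w 22.1 q6 -0.13
```

Not on the bed yet: Fz is still just the tile's weight. I'll feel down in 0.3 mm steps.

Request:
drive_tool([
  {"offset":[0,0,0.01],"delta_rot":[0,0,0],"jaw":1},
  {"offset":[0,0,0.02],"delta_rot":[0,0,0],"jaw":1},
  {"offset":[0,0,0.03],"delta_rot":[0,0,0],"jaw":1},
  {"offset":[0,0,0.04],"delta_rot":[0,0,0],"jaw":1},
  {"offset":[0,0,0.05],"delta_rot":[0,0,0],"jaw":1},
  {"offset":[0,0,0.06],"delta_rot":[0,0,0],"jaw":1},
  {"offset":[0,0,0.06],"delta_rot":[0,0,0],"jaw":1},
  {"offset":[0,0,0.06],"delta_rot":[0,0,0],"jaw":1},
])

```text
time: 7.68
position: [0.4676, 0.004, 0.0413]
tool_rot: [0.999, -0.052, 0.0, 0.0]
ft_force: [0.5, -0.1, 4.0]
grip_width: 0.0219
```

Run:
```python
from h import *
done([0,0,0.06],[0,0,0]); st()
```

```text
t 7.68 pos [467.6   4.   41.3] cmd [467.3   3.6  41.4] yaw -5.99 -6.0 F [ 0.49 -0.05  4.01] M [-0.03  0.1  -0.03] w 21.9 q6 -0.13
```

Request:
drive_tool([
  {"offset":[0.1,0,-0.04],"delta_rot":[0,0,0],"jaw":1},
  {"offset":[0.4,0,-0.04],"delta_rot":[0,0,0],"jaw":1},
  {"offset":[0.8,0,-0.04],"delta_rot":[0,0,0],"jaw":1},
  {"offset":[1.2,0,-0.04],"delta_rot":[0,0,0],"jaw":1},
  {"offset":[1.6,0,-0.04],"delta_rot":[0,0,0],"jaw":1},
  {"offset":[2,0,-0.04],"delta_rot":[0,0,0],"jaw":1},
  {"offset":[2.3,0,-0.04],"delta_rot":[0,0,0],"jaw":1},
  {"offset":[2.5,0,-0.04],"delta_rot":[0,0,0],"jaw":1},
])

```text
time: 8.35
position: [0.4913, 0.0016, 0.0417]
tool_rot: [0.999, -0.052, -0.0, -0.0]
ft_force: [1.4, -0.4, -2.8]
grip_width: 0.0218
```

Run:
```python
from h import *
done([2.5,0,-0.04],[0,0,0]); st()
```

```text
t 8.35 pos [491.3   1.6  41.7] cmd [492.2   1.   41.8] yaw -6.0 -6.0 F [ 1.41 -0.44 -2.76] M [-0.03 -0.2  -0.01] w 21.8 q6 -0.12
```

Request:
drive_tool([
  {"offset":[0.5,0,0],"delta_rot":[0,0,0],"jaw":1},
  {"offset":[1.3,0,0],"delta_rot":[0,0,0],"jaw":1},
  {"offset":[2.1,0,0],"delta_rot":[0,0,0],"jaw":1},
  {"offset":[2.9,0,0],"delta_rot":[0,0,0],"jaw":1},
  {"offset":[3.7,0,0],"delta_rot":[0,0,0],"jaw":1},
  {"offset":[4.5,0,0],"delta_rot":[0,0,0],"jaw":1},
  {"offset":[5.2,0,0],"delta_rot":[0,0,0],"jaw":1},
  {"offset":[5.5,0,0],"delta_rot":[0,0,0],"jaw":1},
])

```text
time: 9.02
position: [0.5488, -0.0047, 0.0412]
tool_rot: [0.999, -0.052, 0.0, 0.0]
ft_force: [-6.0, -0.5, 8.2]
grip_width: 0.0216
```

Run:
```python
from h import *
done([5.5,0,0],[0,0,0]); st()
```

```text
t 9.02 pos [548.8  -4.7  41.2] cmd [546.9  -4.7  41.8] yaw -5.98 -6.0 F [-5.96 -0.49  8.19] M [-0.13  0.9   0.01] w 21.6 q6 -0.11
```

Request:
drive_tool([
  {"offset":[0,0,-0.04],"delta_rot":[0,0,0],"jaw":1},
  {"offset":[0.2,0,-0.04],"delta_rot":[0,0,0],"jaw":1},
  {"offset":[0.6,0,-0.04],"delta_rot":[0,0,0],"jaw":1},
  {"offset":[1.1,0,-0.04],"delta_rot":[0,0,0],"jaw":1},
  {"offset":[1.6,0,-0.04],"delta_rot":[0,0,0],"jaw":1},
  {"offset":[2.1,0,-0.04],"delta_rot":[0,0,0],"jaw":1},
  {"offset":[2.5,0,-0.04],"delta_rot":[0,0,0],"jaw":1},
  {"offset":[2.8,0,-0.04],"delta_rot":[0,0,0],"jaw":1},
])

```text
time: 9.68
position: [0.5762, -0.0074, 0.0415]
tool_rot: [0.999, -0.052, 0.001, 0.0]
ft_force: [-0.5, -0.1, -3.1]
grip_width: 0.0217
```

Run:
```python
from h import *
done([2.8,0,-0.04],[0,0,0]); st()
```

```text
t 9.68 pos [576.2  -7.4  41.5] cmd [574.7  -7.6  42.2] yaw -5.99 -6.0 F [-0.52 -0.12 -3.08] M [-0.01 -0.11  0.  ] w 21.7 q6 -0.1
```

Request:
drive_tool([
  {"offset":[0.1,0,0],"delta_rot":[0,0,0],"jaw":1},
  {"offset":[0.25,0,0],"delta_rot":[0,0,0],"jaw":1},
  {"offset":[0.4,0,0],"delta_rot":[0,0,0],"jaw":1},
  {"offset":[0.55,0,0],"delta_rot":[0,0,0],"jaw":1},
  {"offset":[0.7,0,0],"delta_rot":[0,0,0],"jaw":1},
  {"offset":[0.85,0,0],"delta_rot":[0,0,0],"jaw":1},
  {"offset":[1,0,0],"delta_rot":[0,0,0],"jaw":1},
  {"offset":[1.1,0,0],"delta_rot":[0,0,0],"jaw":1},
])

```text
time: 10.35
position: [0.5862, -0.0085, 0.0418]
tool_rot: [0.999, -0.052, 0.0, 0.0]
ft_force: [-0.2, 0.2, -2.1]
grip_width: 0.0216
```

Run:
```python
from h import *
done([1.1,0,0],[0,0,0]); st()
```

```text
t 10.35 pos [586.2  -8.5  41.8] cmd [585.7  -8.8  42.2] yaw -5.99 -6.0 F [-0.24  0.25 -2.09] M [-0.08 -0.17 -0.01] w 21.6 q6 -0.1
```

Request:
drive_tool([
  {"offset":[0.05,0,0],"delta_rot":[0,0,0],"jaw":1},
  {"offset":[0.1,0,0],"delta_rot":[0,0,0],"jaw":1},
  {"offset":[0.15,0,0],"delta_rot":[0,0,0],"jaw":1},
  {"offset":[0.2,0,0],"delta_rot":[0,0,0],"jaw":1},
  {"offset":[0.25,0,0],"delta_rot":[0,0,0],"jaw":1},
  {"offset":[0.3,0,0],"delta_rot":[0,0,0],"jaw":1},
  {"offset":[0.35,0,0],"delta_rot":[0,0,0],"jaw":1},
  {"offset":[0.4,0,0],"delta_rot":[0,0,0],"jaw":1},
])

```text
time: 11.02
position: [0.59, -0.0088, 0.0417]
tool_rot: [0.999, -0.052, 0.0, 0.0]
ft_force: [0.4, 0.8, -2.3]
grip_width: 0.0214
```

Run:
```python
from h import *
done([.4,0,0],[0,0,0]); st()
```

```text
t 11.02 pos [590.   -8.8  41.7] cmd [589.7  -9.2  42.2] yaw -5.99 -6.0 F [ 0.43  0.84 -2.32] M [ 0.   -0.1  -0.04] w 21.4 q6 -0.1
```

Request:
drive_tool([
  {"offset":[0.05,0,0],"delta_rot":[0,0,0],"jaw":1},
  {"offset":[0.1,0,0],"delta_rot":[0,0,0],"jaw":1},
  {"offset":[0.15,0,0],"delta_rot":[0,0,0],"jaw":1},
  {"offset":[0.2,0,0],"delta_rot":[0,0,0],"jaw":1},
  {"offset":[0.25,0,0],"delta_rot":[0,0,0],"jaw":1},
  {"offset":[0.3,0,0],"delta_rot":[0,0,0],"jaw":1},
  {"offset":[0.3,0,0],"delta_rot":[0,0,0],"jaw":1},
  {"offset":[0.3,0,0],"delta_rot":[0,0,0],"jaw":1},
])

```text
time: 11.68
position: [0.5907, -0.0088, 0.0415]
tool_rot: [0.999, -0.052, -0.002, -0.0]
ft_force: [-5.7, -0.1, 0.4]
grip_width: 0.0217
```

Run:
```python
from h import *
done([.3,0,0],[0,0,0]); st()
```

```text
t 11.68 pos [590.7  -8.8  41.5] cmd [592.6  -9.5  42.2] yaw -5.98 -6.0 F [-5.72 -0.12  0.36] M [-0.06  0.72 -0.01] w 21.7 q6 -0.1
```

Request:
drive_tool([
  {"offset":[-0.1,0,0],"delta_rot":[0,0,0],"jaw":1},
  {"offset":[-0.2,0,0],"delta_rot":[0,0,0],"jaw":1},
  {"offset":[-0.25,0,0],"delta_rot":[0,0,0],"jaw":1},
  {"offset":[-0.25,0,0],"delta_rot":[0,0,0],"jaw":1},
  {"offset":[-0.25,0,0],"delta_rot":[0,0,0],"jaw":1},
  {"offset":[-0.25,0,0],"delta_rot":[0,0,0],"jaw":1},
  {"offset":[-0.25,0,0],"delta_rot":[0,0,0],"jaw":1},
  {"offset":[-0.25,0,0],"delta_rot":[0,0,0],"jaw":1},
])

```text
time: 12.35
position: [0.5906, -0.0089, 0.0418]
tool_rot: [0.999, -0.052, 0.0, -0.0]
ft_force: [-0.9, 0.7, -3.4]
grip_width: 0.0218
```

Run:
```python
from h import *
done([-.25,0,0],[0,0,0]); st()
im=camera("scene")[:,:,::-1]; cv2.imwrite("pics/s4.png",im)
cv2.imwrite("pics/s4c.png",cv2.resize(im[200:300,290:410],None,fx=5,fy=5,interpolation=cv2.INTER_CUBIC))
for _ in range(4): get_obs()
st()
```

```text
t 12.35 pos [590.6  -8.9  41.8] cmd [590.2  -9.3  42.2] yaw -5.99 -6.0 F [-0.87  0.74 -3.44] M [0.04 0.21 0.05] w 21.8 q6 -0.1
t 12.4 pos [590.7  -8.9  41.8] cmd [590.2  -9.3  42.2] yaw -6.0 -6.0 F [-1.62  0.61 -3.35] M [ 0.04  0.19 -0.04] w 21.3 q6 -0.1
```

View pics/s4c.png

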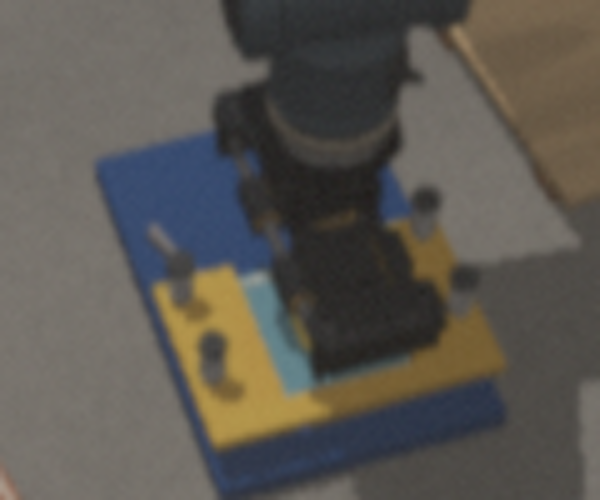

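Request:
drive_tool([
  {"offset":[-0.05,0,-0.02],"delta_rot":[0,0,0],"jaw":1},
  {"offset":[-0.05,0,-0.05],"delta_rot":[0,0,0],"jaw":1},
  {"offset":[-0.05,0,-0.08],"delta_rot":[0,0,0],"jaw":1},
  {"offset":[-0.05,0,-0.11],"delta_rot":[0,0,0],"jaw":1},
  {"offset":[-0.05,0,-0.14],"delta_rot":[0,0,0],"jaw":1},
  {"offset":[-0.05,0,-0.17],"delta_rot":[0,0,0],"jaw":1},
  {"offset":[-0.05,0,-0.2],"delta_rot":[0,0,0],"jaw":1},
  {"offset":[-0.05,0,-0.2],"delta_rot":[0,0,0],"jaw":1},
])

```text
time: 13.07
position: [0.5902, -0.0089, 0.0439]
tool_rot: [0.999, -0.052, 0.0, 0.0]
ft_force: [-0.4, 0.4, -2.7]
grip_width: 0.0216
```

Run:
```python
from h import *
done([-.05,0,-.2],[0,0,0]); st()
```

```text
t 13.07 pos [590.2  -8.9  43.9] cmd [589.7  -9.2  44.2] yaw -6.0 -6.0 F [-0.38  0.36 -2.69] M [ 0.03 -0.11 -0.07] w 21.6 q6 -0.1
```

Request:
drive_tool([
  {"offset":[0,0,-0.03],"delta_rot":[0,0,0],"jaw":1},
  {"offset":[0,0,-0.06],"delta_rot":[0,0,0],"jaw":1},
  {"offset":[0,0,-0.09],"delta_rot":[0,0,0],"jaw":1},
  {"offset":[0,0,-0.12],"delta_rot":[0,0,0],"jaw":1},
  {"offset":[0,0,-0.15],"delta_rot":[0,0,0],"jaw":1},
  {"offset":[0,0,-0.18],"delta_rot":[0,0,0],"jaw":1},
  {"offset":[0,0,-0.2],"delta_rot":[0,0,0],"jaw":1},
  {"offset":[0,0,-0.2],"delta_rot":[0,0,0],"jaw":1},
])

```text
time: 13.73
position: [0.5899, -0.0088, 0.0458]
tool_rot: [0.999, -0.052, 0.0, 0.0]
ft_force: [1.3, 0.0, -2.3]
grip_width: 0.0218
```

Run:
```python
from h import *
done([0,0,-.2],[0,0,0]); st()
```

```text
t 13.73 pos [589.9  -8.8  45.8] cmd [589.7  -9.2  46.2] yaw -5.99 -6.0 F [ 1.31  0.02 -2.31] M [ 0.02 -0.02 -0.06] w 21.8 q6 -0.1
```

Request:
drive_tool([
  {"offset":[0,0,-0.03],"delta_rot":[0,0,0],"jaw":1},
  {"offset":[0,0,-0.06],"delta_rot":[0,0,0],"jaw":1},
  {"offset":[0,0,-0.09],"delta_rot":[0,0,0],"jaw":1},
  {"offset":[0,0,-0.12],"delta_rot":[0,0,0],"jaw":1},
  {"offset":[0,0,-0.15],"delta_rot":[0,0,0],"jaw":1},
  {"offset":[0,0,-0.18],"delta_rot":[0,0,0],"jaw":1},
  {"offset":[0,0,-0.2],"delta_rot":[0,0,0],"jaw":1},
  {"offset":[0,0,-0.2],"delta_rot":[0,0,0],"jaw":1},
])

```text
time: 14.4
position: [0.5899, -0.0088, 0.0478]
tool_rot: [0.999, -0.052, 0.0, -0.0]
ft_force: [0.6, 0.4, -2.3]
grip_width: 0.0218
```

Run:
```python
from h import *
done([0,0,-.2],[0,0,0]); st()
```

```text
t 14.4 pos [589.9  -8.8  47.8] cmd [589.7  -9.2  48.2] yaw -5.99 -6.0 F [ 0.57  0.43 -2.28] M [-0.03 -0.1  -0.02] w 21.8 q6 -0.1
```

Request:
drive_tool([
  {"offset":[0,0,-0.03],"delta_rot":[0,0,0],"jaw":1},
  {"offset":[0,0,-0.06],"delta_rot":[0,0,0],"jaw":1},
  {"offset":[0,0,-0.09],"delta_rot":[0,0,0],"jaw":1},
  {"offset":[0,0,-0.12],"delta_rot":[0,0,0],"jaw":1},
  {"offset":[0,0,-0.15],"delta_rot":[0,0,0],"jaw":1},
  {"offset":[0,0,-0.18],"delta_rot":[0,0,0],"jaw":1},
  {"offset":[0,0,-0.2],"delta_rot":[0,0,0],"jaw":1},
  {"offset":[0,0,-0.2],"delta_rot":[0,0,0],"jaw":1},
])

```text
time: 15.07
position: [0.5899, -0.0088, 0.0498]
tool_rot: [0.999, -0.052, 0.0, 0.0]
ft_force: [-0.5, -0.7, -2.0]
grip_width: 0.0219
```

Run:
```python
from h import *
done([0,0,-.2],[0,0,0]); st()
```

```text
t 15.07 pos [589.9  -8.8  49.8] cmd [589.7  -9.2  50.2] yaw -5.99 -6.0 F [-0.46 -0.73 -2.03] M [-0.06 -0.03 -0.01] w 21.9 q6 -0.1
```

Request:
drive_tool([
  {"offset":[0,0,-0.03],"delta_rot":[0,0,0],"jaw":1},
  {"offset":[0,0,-0.06],"delta_rot":[0,0,0],"jaw":1},
  {"offset":[0,0,-0.09],"delta_rot":[0,0,0],"jaw":1},
  {"offset":[0,0,-0.12],"delta_rot":[0,0,0],"jaw":1},
  {"offset":[0,0,-0.15],"delta_rot":[0,0,0],"jaw":1},
  {"offset":[0,0,-0.18],"delta_rot":[0,0,0],"jaw":1},
  {"offset":[0,0,-0.2],"delta_rot":[0,0,0],"jaw":1},
  {"offset":[0,0,-0.2],"delta_rot":[0,0,0],"jaw":1},
])

```text
time: 15.73
position: [0.5899, -0.0088, 0.0518]
tool_rot: [0.999, -0.052, 0.0, 0.0]
ft_force: [-0.8, 0.6, -2.6]
grip_width: 0.0218
```

Run:
```python
from h import *
done([0,0,-.2],[0,0,0]); st()
```

```text
t 15.73 pos [589.9  -8.8  51.8] cmd [589.7  -9.2  52.2] yaw -5.99 -6.0 F [-0.79  0.57 -2.6 ] M [ 0.01 -0.08 -0.02] w 21.8 q6 -0.1
```

Request:
drive_tool([
  {"offset":[0,0,-0.03],"delta_rot":[0,0,0],"jaw":1},
  {"offset":[0,0,-0.06],"delta_rot":[0,0,0],"jaw":1},
  {"offset":[0,0,-0.09],"delta_rot":[0,0,0],"jaw":1},
  {"offset":[0,0,-0.12],"delta_rot":[0,0,0],"jaw":1},
  {"offset":[0,0,-0.15],"delta_rot":[0,0,0],"jaw":1},
  {"offset":[0,0,-0.18],"delta_rot":[0,0,0],"jaw":1},
  {"offset":[0,0,-0.2],"delta_rot":[0,0,0],"jaw":1},
  {"offset":[0,0,-0.2],"delta_rot":[0,0,0],"jaw":1},
])

```text
time: 16.4
position: [0.5899, -0.0088, 0.0538]
tool_rot: [0.999, -0.052, 0.0, -0.0]
ft_force: [-0.1, 0.2, -3.3]
grip_width: 0.0214
```

Run:
```python
from h import *
done([0,0,-.2],[0,0,0]); st()
```

```text
t 16.4 pos [589.9  -8.8  53.8] cmd [589.7  -9.2  54.2] yaw -5.99 -6.0 F [-0.08  0.19 -3.26] M [ 0.02 -0.07  0.01] w 21.4 q6 -0.1
```

Request:
drive_tool([
  {"offset":[0,0,-0.03],"delta_rot":[0,0,0],"jaw":1},
  {"offset":[0,0,-0.06],"delta_rot":[0,0,0],"jaw":1},
  {"offset":[0,0,-0.09],"delta_rot":[0,0,0],"jaw":1},
  {"offset":[0,0,-0.12],"delta_rot":[0,0,0],"jaw":1},
  {"offset":[0,0,-0.15],"delta_rot":[0,0,0],"jaw":1},
  {"offset":[0,0,-0.15],"delta_rot":[0,0,0],"jaw":1},
  {"offset":[0,0,-0.15],"delta_rot":[0,0,0],"jaw":1},
  {"offset":[0,0,-0.15],"delta_rot":[0,0,0],"jaw":1},
])

```text
time: 17.07
position: [0.5899, -0.0088, 0.055]
tool_rot: [0.999, -0.052, -0.0, -0.0]
ft_force: [1.9, -0.6, -5.4]
grip_width: 0.0216
```

Run:
```python
from h import *
done([0,0,-.15],[0,0,0]); st()
```

```text
t 17.07 pos [589.9  -8.8  55. ] cmd [589.7  -9.2  55.7] yaw -5.99 -6.0 F [ 1.86 -0.56 -5.42] M [-0.01 -0.27  0.01] w 21.6 q6 -0.1
```

Request:
drive_tool([
  {"offset":[0,0,-0.02],"delta_rot":[0,0,0],"jaw":1},
  {"offset":[0,0,-0.04],"delta_rot":[0,0,0],"jaw":1},
  {"offset":[0,0,-0.06],"delta_rot":[0,0,0],"jaw":1},
  {"offset":[0,0,-0.08],"delta_rot":[0,0,0],"jaw":1},
  {"offset":[0,0,-0.1],"delta_rot":[0,0,0],"jaw":1},
  {"offset":[0,0,-0.1],"delta_rot":[0,0,0],"jaw":1},
  {"offset":[0,0,-0.1],"delta_rot":[0,0,0],"jaw":1},
  {"offset":[0,0,-0.1],"delta_rot":[0,0,0],"jaw":1},
], squeeze=60)

```text
time: 17.73
position: [0.5898, -0.0088, 0.0559]
tool_rot: [0.999, -0.052, -0.0, -0.0]
ft_force: [3.2, -0.1, -14.0]
grip_width: 0.0218
```

Run:
```python
from h import *
done([0,0,-.1],[0,0,0]); st()
```

```text
t 17.73 pos [589.8  -8.8  55.9] cmd [589.7  -9.2  56.7] yaw -5.99 -6.0 F [  3.18  -0.1  -13.98] M [-0.1  -0.59 -0.05] w 21.8 q6 -0.1
```

Request:
drive_tool([
  {"offset":[0,0,-0.015],"delta_rot":[0,0,0],"jaw":1},
  {"offset":[0,0,-0.03],"delta_rot":[0,0,0],"jaw":1},
  {"offset":[0,0,-0.035],"delta_rot":[0,0,0],"jaw":1},
  {"offset":[0,0,-0.035],"delta_rot":[0,0,0],"jaw":1},
  {"offset":[0,0,-0.035],"delta_rot":[0,0,0],"jaw":1},
  {"offset":[0,0,-0.035],"delta_rot":[0,0,0],"jaw":1},
  {"offset":[0,0,-0.035],"delta_rot":[0,0,0],"jaw":1},
  {"offset":[0,0,-0.035],"delta_rot":[0,0,0],"jaw":1},
])

```text
time: 18.4
position: [0.5899, -0.0088, 0.0564]
tool_rot: [0.999, -0.052, -0.0, -0.0]
ft_force: [4.5, 0.6, -18.3]
grip_width: 0.0214
```

Run:
```python
from h import *
done([0,0,-.035],[0,0,0]); st()
```

```text
t 18.4 pos [589.9  -8.8  56.4] cmd [589.7  -9.2  57. ] yaw -5.99 -6.0 F [  4.48   0.57 -18.3 ] M [-0.08 -0.75  0.01] w 21.4 q6 -0.1
```

Request:
drive_tool([
  {"offset":[0,0,0.005],"delta_rot":[0,0,0],"jaw":1},
  {"offset":[0,0,0.01],"delta_rot":[0,0,0],"jaw":1},
  {"offset":[0,0,0.01],"delta_rot":[0,0,0],"jaw":1},
  {"offset":[0,0,0.01],"delta_rot":[0,0,0],"jaw":1},
  {"offset":[0,0,0.01],"delta_rot":[0,0,0],"jaw":1},
  {"offset":[0,0,0.01],"delta_rot":[0,0,0],"jaw":1},
  {"offset":[0,0,0.01],"delta_rot":[0,0,0],"jaw":1},
  {"offset":[0,0,0.01],"delta_rot":[0,0,0],"jaw":1},
])

```text
time: 19.07
position: [0.5898, -0.0088, 0.0565]
tool_rot: [0.999, -0.052, -0.0, -0.0]
ft_force: [3.7, -0.5, -18.0]
grip_width: 0.0219
```

Run:
```python
from h import *
done([0,0,.01],[0,0,0]); st()
for i in range(10): im=camera("scene"); print(np.round(get_obs()["ft_force"],2))
cv2.imwrite("pics/s5c.png",cv2.resize(im[200:300,290:410,::-1],None,fx=5,fy=5,interpolation=cv2.INTER_CUBIC))
st()
```

```text
t 19.07 pos [589.8  -8.8  56.5] cmd [589.7  -9.2  56.9] yaw -5.99 -6.0 F [  3.74  -0.51 -17.96] M [-0.15 -0.72 -0.  ] w 21.9 q6 -0.1
[  3.41  -0.85 -18.4 ]
[  4.1   -0.39 -18.82]
[  3.77  -0.57 -18.51]
[  3.51  -0.76 -17.6 ]
[  3.79  -0.58 -18.69]
[  3.83  -1.1  -18.65]
[  3.57  -1.1  -19.06]
[  3.     0.19 -17.63]
[  3.95  -0.38 -19.08]
[  3.84   0.28 -19.02]
t 19.57 pos [589.9  -8.8  56.5] cmd [589.7  -9.2  56.9] yaw -5.99 -6.0 F [  3.84   0.28 -19.02] M [-0.09 -0.72 -0.02] w 21.6 q6 -0.1
```

View pics/s5c.png

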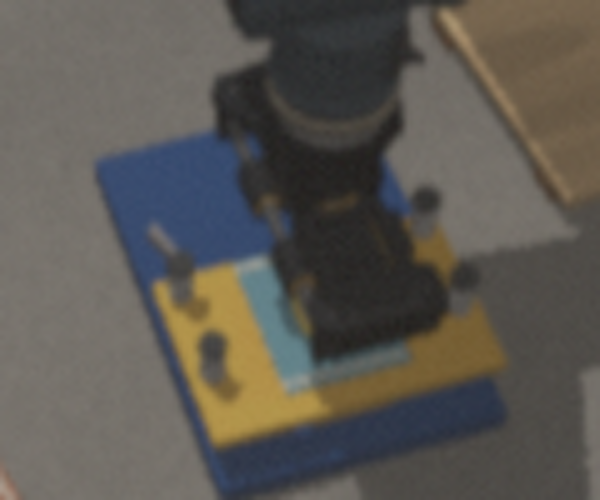

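Request:
drive_tool([
  {"offset":[0,0,0.005],"delta_rot":[0,0,0],"jaw":1},
  {"offset":[0,0,0.01],"delta_rot":[0,0,0],"jaw":1},
  {"offset":[0,0,0.015],"delta_rot":[0,0,0],"jaw":1},
  {"offset":[0,0,0.015],"delta_rot":[0,0,0],"jaw":1},
  {"offset":[0,0,0.015],"delta_rot":[0,0,0],"jaw":1},
  {"offset":[0,0,0.015],"delta_rot":[0,0,0],"jaw":1},
  {"offset":[0,0,0.015],"delta_rot":[0,0,0],"jaw":1},
  {"offset":[0,0,0.015],"delta_rot":[0,0,0],"jaw":1},
])

```text
time: 20.23
position: [0.5898, -0.0088, 0.0564]
tool_rot: [0.999, -0.052, -0.0, -0.0]
ft_force: [3.3, -0.3, -17.9]
grip_width: 0.0214
```

Request:
drive_tool([
  {"offset":[0,0,0],"delta_rot":[0,0,0],"jaw":1},
  {"offset":[0,0,0],"delta_rot":[0,0,0],"jaw":1},
  {"offset":[0,0,0],"delta_rot":[0,0,0],"jaw":1},
  {"offset":[0,0,0],"delta_rot":[0,0,0],"jaw":1},
  {"offset":[0,0,0],"delta_rot":[0,0,0],"jaw":1},
  {"offset":[0,0,0],"delta_rot":[0,0,0],"jaw":1},
  {"offset":[0,0,0],"delta_rot":[0,0,0],"jaw":1},
  {"offset":[0,0,0],"delta_rot":[0,0,0],"jaw":1},
])

```text
time: 20.9
position: [0.5898, -0.0088, 0.0563]
tool_rot: [0.999, -0.052, -0.0, -0.0]
ft_force: [2.3, -0.8, -16.6]
grip_width: 0.0218
```

Request:
drive_tool([
  {"offset":[0,0,0],"delta_rot":[0,0,0],"jaw":1},
  {"offset":[0,0,0],"delta_rot":[0,0,0],"jaw":1},
  {"offset":[0,0,0],"delta_rot":[0,0,0],"jaw":1},
  {"offset":[0,0,0],"delta_rot":[0,0,0],"jaw":1},
  {"offset":[0,0,0],"delta_rot":[0,0,0],"jaw":1},
  {"offset":[0,0,0],"delta_rot":[0,0,0],"jaw":1},
  {"offset":[0,0,0],"delta_rot":[0,0,0],"jaw":1},
  {"offset":[0,0,0],"delta_rot":[0,0,0],"jaw":1},
])

```text
time: 21.57
position: [0.5899, -0.0088, 0.0564]
tool_rot: [0.999, -0.052, -0.0, 0.0]
ft_force: [2.9, -0.1, -17.6]
grip_width: 0.0216
```

Request:
drive_tool([
  {"offset":[0,0,0],"delta_rot":[0,0,0],"jaw":1},
  {"offset":[0,0,0],"delta_rot":[0,0,0],"jaw":1},
  {"offset":[0,0,0],"delta_rot":[0,0,0],"jaw":1},
  {"offset":[0,0,0],"delta_rot":[0,0,0],"jaw":1},
  {"offset":[0,0,0],"delta_rot":[0,0,0],"jaw":1},
  {"offset":[0,0,0],"delta_rot":[0,0,0],"jaw":1},
  {"offset":[0,0,0],"delta_rot":[0,0,0],"jaw":1},
  {"offset":[0,0,0],"delta_rot":[0,0,0],"jaw":1},
])

```text
time: 22.23
position: [0.5898, -0.0088, 0.0563]
tool_rot: [0.999, -0.052, -0.0, -0.0]
ft_force: [2.8, -0.9, -18.0]
grip_width: 0.0216
```

Run:
```python
from h import *
done([0,0,.015],[0,0,0]); st()
```

```text
t 22.23 pos [589.8  -8.8  56.3] cmd [589.7  -9.2  56.8] yaw -5.99 -6.0 F [  2.82  -0.87 -18.03] M [-0.12 -0.55  0.02] w 21.6 q6 -0.1
```

Request:
drive_tool([
  {"offset":[0,0,0.03],"delta_rot":[0,0,0],"jaw":1},
  {"offset":[0,0,0.08],"delta_rot":[0,0,0],"jaw":1},
  {"offset":[0,0,0.16],"delta_rot":[0,0,0],"jaw":1},
  {"offset":[0,0,0.28],"delta_rot":[0,0,0],"jaw":1},
  {"offset":[0,0,0.42],"delta_rot":[0,0,0],"jaw":1},
  {"offset":[0,0,0.6],"delta_rot":[0,0,0],"jaw":1},
  {"offset":[0,0,0.78],"delta_rot":[0,0,0],"jaw":1},
  {"offset":[0,0,0.9],"delta_rot":[0,0,0],"jaw":1},
])

```text
time: 22.9
position: [0.5904, -0.0089, 0.048]
tool_rot: [0.999, -0.052, 0.001, 0.0]
ft_force: [-0.1, -0.3, -2.5]
grip_width: 0.0215
```

Request:
drive_tool([
  {"offset":[0,0,0.1],"delta_rot":[0,0,0],"jaw":1},
  {"offset":[0,0,0.2],"delta_rot":[0,0,0],"jaw":1},
  {"offset":[0,0,0.3],"delta_rot":[0,0,0],"jaw":1},
  {"offset":[0,0,0.4],"delta_rot":[0,0,0],"jaw":1},
  {"offset":[0,0,0.45],"delta_rot":[0,0,0],"jaw":1},
  {"offset":[0,0,0.48],"delta_rot":[0,0,0],"jaw":1},
  {"offset":[0,0,0.5],"delta_rot":[0,0,0],"jaw":1},
  {"offset":[0,0,0.5],"delta_rot":[0,0,0],"jaw":1},
])

```text
time: 23.57
position: [0.5899, -0.0088, 0.0423]
tool_rot: [0.999, -0.052, -0.0, 0.0]
ft_force: [0.4, 0.6, -3.0]
grip_width: 0.0218
```

Run:
```python
from h import *
done([0,0,1.4],[0,0,0]); st()
```

```text
t 23.57 pos [589.9  -8.8  42.3] cmd [589.7  -9.2  42.8] yaw -5.99 -6.0 F [ 0.37  0.63 -3.03] M [-0.   -0.11  0.03] w 21.8 q6 -0.1
```

Request:
drive_tool([
  {"offset":[-0.3,0,0],"delta_rot":[0,0,0],"jaw":1},
  {"offset":[-1,0,0],"delta_rot":[0,0,0],"jaw":1},
  {"offset":[-2,0,0],"delta_rot":[0,0,0],"jaw":1},
  {"offset":[-3,0,0],"delta_rot":[0,0,0],"jaw":1},
  {"offset":[-4,0,0],"delta_rot":[0,0,0],"jaw":1},
  {"offset":[-5,0,0],"delta_rot":[0,0,0],"jaw":1},
  {"offset":[-6,0,0],"delta_rot":[0,0,0],"jaw":1},
  {"offset":[-7,0,0],"delta_rot":[0,0,0],"jaw":1},
])

```text
time: 24.23
position: [0.519, -0.0013, 0.0425]
tool_rot: [0.999, -0.052, -0.0, -0.0]
ft_force: [-0.2, 0.3, -1.8]
grip_width: 0.0218
```

Request:
drive_tool([
  {"offset":[-1,0,0],"delta_rot":[0,0,0],"jaw":1},
  {"offset":[-2,0,0],"delta_rot":[0,0,0],"jaw":1},
  {"offset":[-3,0,0],"delta_rot":[0,0,0],"jaw":1},
  {"offset":[-4,0,0],"delta_rot":[0,0,0],"jaw":1},
  {"offset":[-4.8,0,0],"delta_rot":[0,0,0],"jaw":1},
  {"offset":[-5.3,0,0],"delta_rot":[0,0,0],"jaw":1},
  {"offset":[-5.5,0,0],"delta_rot":[0,0,0],"jaw":1},
  {"offset":[-5.5,0,0],"delta_rot":[0,0,0],"jaw":1},
])

```text
time: 24.9
position: [0.4652, 0.0043, 0.0424]
tool_rot: [0.999, -0.052, -0.0, -0.0]
ft_force: [-0.2, -0.8, -2.7]
grip_width: 0.0215
```

Run:
```python
from h import *
done([-12.5,0,0],[0,0,0]); st()
plan([.464,.276,.125],0.7)
```

```text
t 24.9 pos [465.2   4.3  42.4] cmd [465.3   3.8  42.8] yaw -6.0 -6.0 F [-0.24 -0.83 -2.74] M [-0.03 -0.14 -0.06] w 21.5 q6 -0.13
off cm [ -2.98 -27.05  -8.22] rot [ 0.   0.  -6.7]
```

Request:
drive_tool([
  {"offset":[0,0,-1],"delta_rot":[0,0,0],"jaw":1},
  {"offset":[0,0,-2.5],"delta_rot":[0,0,0],"jaw":1},
  {"offset":[0,0,-4],"delta_rot":[0,0,0],"jaw":1},
  {"offset":[-0.2,-1.5,-5.5],"delta_rot":[0,0,0],"jaw":1},
  {"offset":[-0.5,-4,-6.5],"delta_rot":[0,0,-1],"jaw":1},
  {"offset":[-0.9,-7,-7],"delta_rot":[0,0,-2],"jaw":1},
  {"offset":[-1.2,-10,-7],"delta_rot":[0,0,-3],"jaw":1},
  {"offset":[-1.5,-13,-7],"delta_rot":[0,0,-4],"jaw":1},
])

```text
time: 25.57
position: [0.4653, 0.1363, 0.1131]
tool_rot: [1.0, -0.017, 0.001, -0.0]
ft_force: [0.3, -0.7, -2.8]
grip_width: 0.0218
```

Run:
```python
from h import *
done([-1.5,-13,-7],[0,0,-4]); st()
plan([.464,.276,.09],0.7)
```

```text
t 25.57 pos [465.3 136.3 113.1] cmd [464.  134.7 112.8] yaw -1.99 -2.0 F [ 0.32 -0.75 -2.82] M [ 0.03 -0.16  0.01] w 21.8 q6 0.09
off cm [ -0.5  -14.12   2.28] rot [ 0.   0.  -2.7]
```

Request:
drive_tool([
  {"offset":[-0.1,-3,0],"delta_rot":[0,0,-0.5],"jaw":1},
  {"offset":[-0.2,-6,0],"delta_rot":[0,0,-1],"jaw":1},
  {"offset":[-0.3,-9,0],"delta_rot":[0,0,-1.5],"jaw":1},
  {"offset":[-0.4,-11.5,0],"delta_rot":[0,0,-2],"jaw":1},
  {"offset":[-0.5,-13.3,0.5],"delta_rot":[0,0,-2.7],"jaw":1},
  {"offset":[-0.5,-14.1,1],"delta_rot":[0,0,-2.7],"jaw":1},
  {"offset":[-0.5,-14.1,1.8],"delta_rot":[0,0,-2.7],"jaw":1},
  {"offset":[-0.5,-14.1,2.3],"delta_rot":[0,0,-2.7],"jaw":1},
])

```text
time: 26.23
position: [0.4638, 0.2757, 0.0883]
tool_rot: [1.0, 0.007, -0.001, 0.0]
ft_force: [0.4, -0.5, -2.6]
grip_width: 0.0215
```

Run:
```python
from h import *
done([-.5,-14.1,2.3],[0,0,-2.7]); st()
im=camera("scene")[:,:,::-1]
cv2.imwrite("pics/s6c.png",cv2.resize(im[140:260,350:500],None,fx=5,fy=5,interpolation=cv2.INTER_CUBIC))
```

```text
t 26.23 pos [463.8 275.7  88.3] cmd [463.9 275.8  89.8] yaw 0.75 0.7 F [ 0.37 -0.52 -2.64] M [-0.02 -0.13 -0.01] w 21.5 q6 0.32
```

View pics/s6c.png

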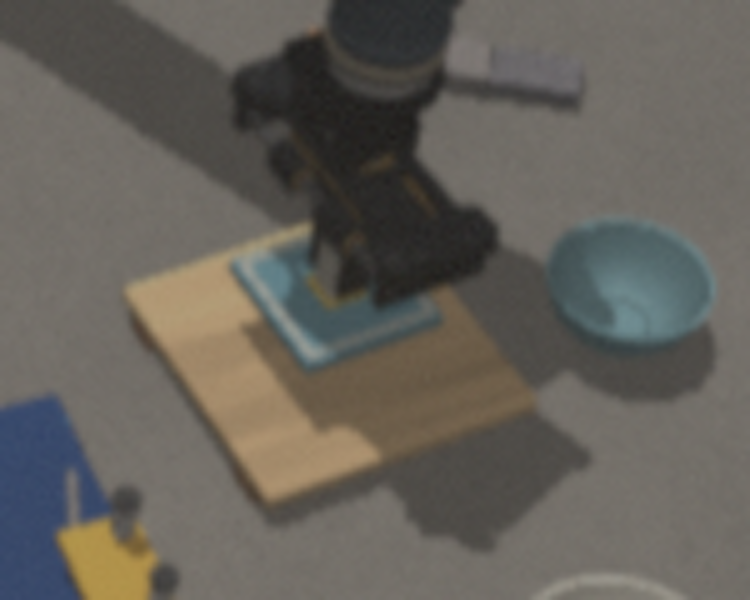

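The tile is held level over the board, with its front corner at crop pixel (312,365), well clear of the bowl. I'll lower it now, slowing near contact.

Request:
drive_tool([
  {"offset":[0,0,0.5],"delta_rot":[0,0,0],"jaw":1},
  {"offset":[0,0,1.3],"delta_rot":[0,0,0],"jaw":1},
  {"offset":[0,0,2.1],"delta_rot":[0,0,0],"jaw":1},
  {"offset":[0,0,2.8],"delta_rot":[0,0,0],"jaw":1},
  {"offset":[0,0,3.4],"delta_rot":[0,0,0],"jaw":1},
  {"offset":[0,0,3.8],"delta_rot":[0,0,0],"jaw":1},
  {"offset":[0,0,4],"delta_rot":[0,0,0],"jaw":1},
  {"offset":[0,0,4.1],"delta_rot":[0,0,0],"jaw":1},
])

```text
time: 26.95
position: [0.464, 0.2761, 0.0479]
tool_rot: [1.0, 0.006, -0.0, 0.0]
ft_force: [-0.7, 0.3, -2.1]
grip_width: 0.0215
```

Request:
drive_tool([
  {"offset":[0,0,0.05],"delta_rot":[0,0,0],"jaw":1},
  {"offset":[0,0,0.1],"delta_rot":[0,0,0],"jaw":1},
  {"offset":[0,0,0.15],"delta_rot":[0,0,0],"jaw":1},
  {"offset":[0,0,0.2],"delta_rot":[0,0,0],"jaw":1},
  {"offset":[0,0,0.24],"delta_rot":[0,0,0],"jaw":1},
  {"offset":[0,0,0.28],"delta_rot":[0,0,0],"jaw":1},
  {"offset":[0,0,0.3],"delta_rot":[0,0,0],"jaw":1},
  {"offset":[0,0,0.3],"delta_rot":[0,0,0],"jaw":1},
])

```text
time: 27.62
position: [0.4641, 0.2762, 0.0454]
tool_rot: [1.0, 0.006, 0.0, -0.0]
ft_force: [-0.1, 0.2, -2.4]
grip_width: 0.0216
```

Run:
```python
from h import *
done([0,0,4.4],[0,0,0]); st()
```

```text
t 27.62 pos [464.1 276.2  45.4] cmd [463.9 275.8  45.8] yaw 0.71 0.7 F [-0.09  0.21 -2.41] M [ 0.02 -0.1  -0.01] w 21.6 q6 0.32
```

Request:
drive_tool([
  {"offset":[0,0,0.01],"delta_rot":[0,0,0],"jaw":1},
  {"offset":[0,0,0.02],"delta_rot":[0,0,0],"jaw":1},
  {"offset":[0,0,0.03],"delta_rot":[0,0,0],"jaw":1},
  {"offset":[0,0,0.04],"delta_rot":[0,0,0],"jaw":1},
  {"offset":[0,0,0.05],"delta_rot":[0,0,0],"jaw":1},
  {"offset":[0,0,0.05],"delta_rot":[0,0,0],"jaw":1},
  {"offset":[0,0,0.05],"delta_rot":[0,0,0],"jaw":1},
  {"offset":[0,0,0.05],"delta_rot":[0,0,0],"jaw":1},
])

```text
time: 28.28
position: [0.4642, 0.2762, 0.0452]
tool_rot: [1.0, 0.006, 0.0, -0.0]
ft_force: [-1.3, -0.8, 4.0]
grip_width: 0.0215
```

Run:
```python
from h import *
done([0,0,.05],[0,0,0]); st()
```

```text
t 28.28 pos [464.2 276.2  45.2] cmd [463.9 275.8  45.3] yaw 0.71 0.7 F [-1.28 -0.78  4.05] M [-0.15  0.27 -0.01] w 21.5 q6 0.32
```

Request:
drive_tool([
  {"offset":[0,0,-0.03],"delta_rot":[0,0,0],"jaw":1},
  {"offset":[0,0,-0.03],"delta_rot":[0,0,0],"jaw":1},
  {"offset":[0,0,-0.03],"delta_rot":[0,0,0],"jaw":2.4},
  {"offset":[0,0,-0.03],"delta_rot":[0,0,0],"jaw":2.8},
  {"offset":[0,0,-0.03],"delta_rot":[0,0,0],"jaw":3.4},
  {"offset":[0,0,-0.03],"delta_rot":[0,0,0],"jaw":4.2},
  {"offset":[0,0,-0.03],"delta_rot":[0,0,0],"jaw":5},
  {"offset":[0,0,-0.03],"delta_rot":[0,0,0],"jaw":5},
], squeeze=10)

```text
time: 28.95
position: [0.4642, 0.2762, 0.0451]
tool_rot: [1.0, 0.006, 0.0, -0.0]
ft_force: [-0.6, -1.1, -1.0]
grip_width: 0.0452
```

Request:
drive_tool([
  {"offset":[0,0,-0.3],"delta_rot":[0,0,0],"jaw":5},
  {"offset":[0,0,-1],"delta_rot":[0,0,0],"jaw":5},
  {"offset":[0,0,-2.5],"delta_rot":[0,0,0],"jaw":5},
  {"offset":[0,0,-4.5],"delta_rot":[0,0,0],"jaw":5},
  {"offset":[0,0,-7],"delta_rot":[0,0,0],"jaw":5},
  {"offset":[0,0,-9.5],"delta_rot":[0,0,0],"jaw":5},
  {"offset":[0,0,-12],"delta_rot":[0,0,0],"jaw":5},
  {"offset":[0,0,-14],"delta_rot":[0,0,0],"jaw":5},
])

```text
time: 29.62
position: [0.4645, 0.2763, 0.1878]
tool_rot: [1.0, 0.006, 0.001, -0.0]
ft_force: [0.1, 0.5, -0.7]
grip_width: 0.0497
```

Run:
```python
from h import *
done([0,0,-14.03],[0,0,0]); st()
for n in ("scene","top"):
    im=camera(n)[:,:,::-1]; cv2.imwrite(f"pics/{n}7.png",im)
im=cv2.imread("pics/scene7.png")
cv2.imwrite("pics/s7c.png",cv2.resize(im[140:260,350:500],None,fx=5,fy=5,interpolation=cv2.INTER_CUBIC))
```

```text
t 29.62 pos [464.5 276.3 187.8] cmd [463.9 275.8 185.6] yaw 0.71 0.7 F [ 0.08  0.5  -0.68] M [-0.01 -0.11 -0.01] w 49.7 q6 0.32
```

View pics/s7c.png

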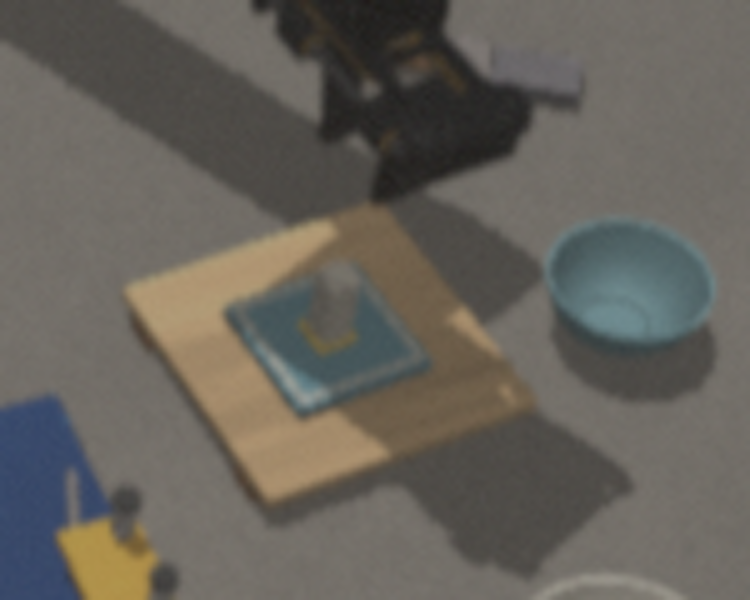

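View pics/scene7.png

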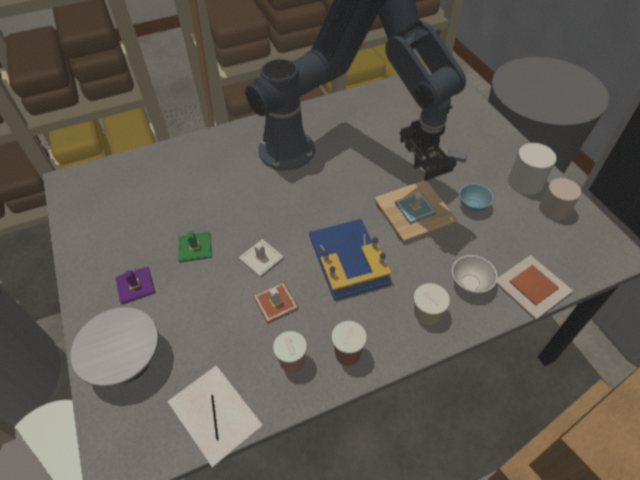

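The blue tile lies flat and centred on the board at scene pixel (415,207). The gripper is clear above it, and the red tile, white tile and bowl haven't moved. I'll hold still briefly, then hand in.

Request:
drive_tool([
  {"offset":[0,0,0],"delta_rot":[0,0,0],"jaw":5},
  {"offset":[0,0,0],"delta_rot":[0,0,0],"jaw":5},
  {"offset":[0,0,0],"delta_rot":[0,0,0],"jaw":5},
  {"offset":[0,0,0],"delta_rot":[0,0,0],"jaw":5},
  {"offset":[0,0,0],"delta_rot":[0,0,0],"jaw":5},
  {"offset":[0,0,0],"delta_rot":[0,0,0],"jaw":5},
  {"offset":[0,0,0],"delta_rot":[0,0,0],"jaw":5},
  {"offset":[0,0,0],"delta_rot":[0,0,0],"jaw":5},
])

```text
time: 30.38
position: [0.4641, 0.2761, 0.1849]
tool_rot: [1.0, 0.006, -0.0, 0.0]
ft_force: [0.3, 0.1, -0.4]
grip_width: 0.0501
```

Run:
```python
from h import *
st()
n="scene";H=hsv(cv2.imread("pics/scene7.png"))
m=cv2.inRange(H,(85,40,40),(110,255,255));mm=np.zeros_like(m);mm[185:230,390:442]=m[185:230,390:442]
k=cv2.convexHull(big(mm)).reshape(-1,2)
print("tile",cv2.minAreaRect((cast(n,k,.034)*1000).astype(np.float32)),"board scene (465.7,278.5)")
print(hand_in())
```

```text
t 30.38 pos [464.1 276.1 184.9] cmd [463.9 275.8 185.6] yaw 0.71 0.7 F [ 0.31  0.09 -0.42] M [ 0.06 -0.07  0.04] w 50.1 q6 0.32
tile ((466.80572509765625, 277.2805480957031), (75.61233520507812, 77.49105834960938), 0.39645251631736755) board scene (465.7,278.5)
the job is handed in; nothing more can be done
None
```

I pull-tested the blue tile in the tester, set it on the ware board and handed the job in at about 30 s; no verdict is reported.

- **Home:** I gripped the tile by its peg and slid it in until it touched the back stop with about 6 N. I then backed off about 1 mm so it hung free, still within the 6 mm tolerance.
- **Pull:** the tile met the hold-down about 13.5 mm up from the bed. Taking off the tile's weight of roughly 2.2 N, the pull was 15–16.5 N for about 3.8 s. The highest single wrist reading was 19.1 N, about 17 N on the hold-down, well below 24 N. I worked these forces out from the wrist sensor, which has about ±0.6 N of noise.
- **Placing:** I lowered the tile onto the board until I felt contact of about 4 N, then opened the fingers and lifted clear.

The last picture shows the tile flat on the board, 1–2 mm from its middle, with the red and white tiles and the bowl not visibly moved.

**Disagreements:**
- The two cameras differed by about 4 mm on known surfaces, so I used the mean. The contacts matched it to about 1 mm.
- A sideways force of 3–4.5 N showed during the pull, and I didn't find its cause.

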